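# Draw the calibration bar from its locked storage cup and hang it in the fork rest

### The job

The milling unit's calibration bar stands locked in its storage cup: swing the black clamp right off its collar by the orange peg, then turn the bar anticlockwise by its blue handle, feeling with light upward tugs for the angle at which the hidden bayonet lets go, and draw it straight up out of the cup. Hang it upright in the fork rest, with its stem pushed well into the slot and its collar lying flat on both prongs, and let go. Never wrench the bar against its lock or tip it over, and leave the other things on the bench where they are.

Things in the scene. Friction and masses are not known exactly. Their poses are not given: they have to be found in the camera images.
- bar: steel calibration bar, 163 mm, 0.2 to 0.33 kg, upright in the cup. Origin: bottom end, z up along it. Stem 12 mm across, 95 long; then collar 54 across, 8 thick; then flat blue handle 60 tall (103 to 163 above the origin), 36 wide along bar x, 14 thick along bar y: grip across y. A brass cross-pin (8 tall, 9 wide, 36 long, along bar x) pierces the stem 52 mm above the origin: the bayonet.
- bar_collar (a point): centre of the underside of the bar's collar, on the bar's axis; at the start it rests on the cup's rim
- holder: storage cup fixed to the bench: white cup 54 mm across, 105 high, on a grey base plate 150 x 84 mm. Origin on the bench under the cup's axis, z up. The clamp's post is 55 mm from the cup's axis along holder x, with the clamp's pivot on top. The bar's end leaves the cup after 95 mm of lift.
- cup_mouth (a point): centre of the mouth, at the rim. Inside the cup, 30 mm down, a fixed slit plate stops the bar's cross-pin after 4 mm of lift. It passes only if the bar is turned anticlockwise (from above) from its start by 0.5 to 1.6 rad: the angle differs each time, is hidden, can only be felt by light tugs; passes within about 0.16 rad of it; turned too far it catches again. 25 mm of lift means it is through.
- clamp (a joint): black swing clamp, angle (rad) about its upright pivot. Near 0 (start -0.12 to 0.12) its nose lies 4 mm above the collar's edge and holds the bar down; grows anticlockwise from above, stop at 1.6; beyond 0.8 it is clear of the collar. Stays where left; about 2 N at the peg swings it.
- clamp_peg (a point): centre of the top of the clamp's upright orange peg, 16 mm across, 40 mm tall above the clamp's arm, top 167 mm above the bench. It is 55 mm from the pivot, at clamp angle 0 straight out along holder x (110 mm from the cup's axis). Can be pushed round with closed fingers.
- rest: fork rest fixed to the bench: dark steel fork 10 mm thick, top 130 mm above the bench, on an aluminium column and grey base plate. Two prongs 19 mm wide reach 28 mm from the seat to rest -x; the slot between is 22 mm wide, open towards rest -x, and ends 12 mm beyond the seat. Column 46 mm behind the seat (+x), no higher than the fork. Origin on the bench under the seat, z up.
- rest_seat (a point): the seat, on the slot's centre line, level with the fork's top, 12 mm before the slot's closed end: the bar's axis belongs here, its collar on both prongs
- disc: white zirconia milling blank, a disc 98 mm across and 16 mm thick; a bystander, origin at or near its middle, to be left alone
- dish_a: white round sintering dish, 84 mm across, 24 mm high; a bystander, origin at or near its middle, to be left alone
- dish_b: second white round sintering dish, 84 mm across, 24 mm high; a bystander, origin at or near its middle, to be left alone
- mouse: black computer mouse, 105 x 60 x 29 mm; a bystander, origin at or near its middle, to be left alone
- driver: red-handled screwdriver, 170 mm, lying flat; a bystander, origin at or near its middle, to be left alone
- jar: jar with a blue cap, 60 mm across, 70 mm high; a bystander, origin at or near its middle, to be left alone
- case: flat grey box, 120 x 120 x 28 mm; a bystander, origin at or near its middle, to be left alone
Things that resemble listed ones, but are neither listed nor needed, are in the scene too. Of the things like the bar, leave any that is pink; of the rest the larger one is meant.

How it is judged (in metres and radians):
On the way, in this order (a step that is already met when the one before it is completed fails the run):
1. the clamp is swung clear of the bar's collar while the bar is still in the cup (value of joint clamp above 0.7 rad and z of bar in the frame of holder below 0.03 m), for 0.1 s.
2. the bar is drawn up out of the cup, upright (z of bar in the frame of holder above 0.105 m and angle between bar's own z axis and vertical below 0.3 rad), for 0.1 s.
At the end, for the whole second after the job is handed in: The bar hangs in the fork rest by its collar, out of the cup: its axis within 14 mm of the seat sideways, the collar's underside within 5 mm of the fork's top in height, upright within 0.08 rad, and at rest (horizontal distance between bar_collar and rest_seat below 0.014 m and z of bar_collar in the frame of rest_seat between -0.005 and 0.005 m and angle between bar's own z axis and vertical below 0.08 rad and linear speed of bar below 0.02 m/s and angular speed of bar below 0.2 rad/s); the robot touches nothing.
It fails at once if the bar is wrenched against the cup, clamp or lock with more than 40 N (contact force between bar and holder above 40 N).
It fails at once if the bar is tipped more than 0.6 rad from upright (angle between bar's own z axis and vertical above 0.6 rad).
It fails at once if a bystander is moved by more than 30 mm (distance of any of disc, dish_a, dish_b, mouse, driver, jar, case from where it was at the start of the episode above 0.03 m).
It also fails if it takes over 72 s, if anything falls off the work surface, if the arm or the gripper's body presses on something with over 40 N, if the wrist force passes 120 N, or if a joint passes its speed limit or range.

### The arm

A 6-joint arm with a two-finger parallel gripper is mounted at the origin on the work surface. World frame = base frame: x ahead of the robot, y to its left, z up, the work surface at z = 0. Lengths are in mm, angles in rad, forces in N, time in s.
With the tool pointing down it reaches from about 350 to 875 mm from the base axis. Payload 4.2 kg.
Tool frame: the origin (TCP) lies midway between the tips of the shut fingers; the grasp point (between the pads) lies 19 mm behind it; z points along the fingers, y is the direction in which the jaws open and shut (so a half turn about z gives the same grasp; the last joint's range is limited). The gripper opens to 85 mm and grips with 20 to 120 N. Pads are 22 mm wide; open, the fingers measure 114 mm over their backs; the gripper's body (76 mm by 85 mm) begins 54 mm behind the grasp point. The pads swing forward as they close: fully open they stand 13 mm farther back than shut.
Start: joints at [-0.998, 0.385, 0.008, 0, -1.194, -0.259], TCP at [192.937, -594.453, 205.912] pointing down, gripper open.
Joint ranges: [-3.14, 3.14], [-1.21, 2.06], [-1.07, 1.41], [-3.16, 2.05], [-2.99, -0.16], [-3.1, 3.1]. Speed limits (rad/s): [2.79, 2.79, 3.14, 3.14, 3.14, 3.14].

### API

Orientations are given as a unit quaternion [x, y, z, w].
In Python, from bench import readout, optics, workorder, nets gives the robot as it stands. The module is installed in compiled form; this text tells all that it offers.
- The arm moves only by the tool move_arm, never from a script. Its argument "steps" is a list of rows, each a list of 7 numbers: the opening, from -1 (shut) to 1 (fully open), so that 0 is half open, then the shift along the world's x, y, z in mm, then the turn, a rotation vector about the world's x, y, z in rad. In form: [[gripper, tx, ty, tz, wx, wy, wz], ...]. A call has 1 to 5 rows; each row is the pose to reach, as a shift and turn from the pose commanded when the call began; what a row does not reach only later rows make up. A row lasts 1/12 s, in which the tool goes at most 41.7 mm and 7.16 degrees, less where a joint would pass 70% of its speed; a pose out of reach is approached as far as the arm can. A call with a gripper value outside its range is refused whole. The fingers move at their own pace and stop on an object; the grip force is fixed at half the most. Time passes only in rows, so rows that repeat a pose let the fingers close. It gives the time, the measured TCP pose, the force and the opening at its end, in the units of the state.
- readout.read_state(): the state, without advancing time (a new reading comes with each control period).
- optics.get_image(name): name is "scene" or "top" or "wrist"; returns a dict with "frame" (480x640x3 uint8, blue, green, red), "fx", "fy", "cx", "cy" (pixels), "rvec" (rotation vector, rad) and "tvec" (3), from world to camera coordinates, as OpenCV has them. Camera axes: x right, y down, z forward; pixel columns grow to the right and rows downward; lengths in mm; the calibration is good to about 2 mm. A picture is of the moment at which its call begins. There is no depth.
- workorder.job_done(): hands the job in, once; it reports no verdict.
Trained networks look in a picture, given as the dict that the camera call returned (one of the last four; its "shot" number tells which), for a name from the list of things; names that differ only in an ending like _2 or _b are one class to them, and where a whole thing is asked for, a point or a joint stands for the part that bears it (a point fixed in the world has none). Each returns a list of dicts, best first, with "conf" (0 to 1); they miss things now and then, are a little off and sometimes report something else, mostly with a low value. They report only what shows in the picture. A call takes as long as a camera call. They do not tell look-alikes from the thing itself.
- nets.silhouettes(name, picture): "region" (480x640 bool, what is visible of it) and "extent" ([left, top, right, bottom] in pixels, round what is visible of it).
- nets.tip_of(name, picture): "uv" ([column, row] in pixels: a listed point, or the origin of a listed thing).
The state is a dict: "clock": time; "joints": joint angles; "joint_vel": joint speeds; "joint_efforts": joint torques, N m; "position": TCP position; "ee_rot": TCP orientation; "contact_force": force on the tool from outside, world axes, zero at the start; "wrist_torque": the same for the moment, N m; "gripper_width": finger opening in mm.
Only numpy, scipy, OpenCV 4.12 (cv2) and the standard library are available. Lean on these libraries where they do the work, as an engineer would, in place of code of your own. Each camera call takes 0.05 s, during which the arm holds its last target.

## Working session

There is one attempt and no reset: what is moved stays moved. The work goes in short steps, Python scripts to look and compute and a tool call to move; the robot and the scene stay as the last step left them, time stands still between calls to the robot, and variables do not carry over. Pictures are saved under pics/ and viewed, and the job is handed in when it is done.

Besides the shell and the picture viewer there is one more tool, called after "Emit:" by a JSON object that holds its "api" and its "payload". move_arm: Moves the arm, as the interface text tells. Its arguments: {"type":"object","properties":{"steps":{"type":"array","items":{"type":"array","items":{"type":"number"}}}},"required":["steps"]}

```bash
mkdir -p pics; cat > h.py <<'E'
import numpy as np, cv2
from bench import readout, optics, workorder, nets
def P(d):
    R,_=cv2.Rodrigues(np.array(d["rvec"],float)); t=np.array(d["tvec"],float).ravel()
    return R,t
def atz(d,uv,z):
    R,t=P(d); r=R.T@np.array([(uv[0]-d["cx"])/d["fx"],(uv[1]-d["cy"])/d["fy"],1]); c=-R.T@t
    return c+r*(z-c[2])/r[2]
def proj(d,p):
    R,t=P(d); q=R@np.array(p,float)+t
    return np.array([d["fx"]*q[0]/q[2]+d["cx"],d["fy"]*q[1]/q[2]+d["cy"]])
def tri(L):
    A=np.zeros((3,3));b=np.zeros(3)
    for d,uv in L:
        R,t=P(d); c=-R.T@t; r=R.T@np.array([(uv[0]-d["cx"])/d["fx"],(uv[1]-d["cy"])/d["fy"],1]); r/=np.linalg.norm(r)
        M=np.eye(3)-np.outer(r,r);A+=M;b+=M@c
    return np.linalg.solve(A,b)
E
python3 - <<'E'
from h import *
ds={}
for n in ["scene","top","wrist"]:
    d=optics.get_image(n); cv2.imwrite(f"pics/{n}0.png",d["frame"]); ds[n]=d
    R,t=P(d); print(n,-R.T@t)
for n in ["scene","top"]:
    d=ds[n]
    for k in ["bar","bar_collar","holder","cup_mouth","clamp_peg","clamp","rest","rest_seat"]:
        print(n,k,[(np.round(x["uv"]).tolist(),round(x["conf"],2)) for x in nets.tip_of(k,d)])
s=readout.read_state();print(s["position"],s["ee_rot"],s["contact_force"],s["gripper_width"],s["clock"])
E
```

```text
scene [1175.2027118   235.71756673 1211.54885161]
top [ 405.93197347  -72.4289109  1506.57652297]
wrist [ 129.31808477 -615.89950424  371.48003263]
scene bar [([421.0, 320.0], 0.67), ([460.0, 357.0], 0.61)]
scene bar_collar [([432.0, 302.0], 0.82), ([474.0, 343.0], 0.79), ([495.0, 299.0], 0.68)]
scene holder [([424.0, 323.0], 0.65), ([405.0, 326.0], 0.16)]
scene cup_mouth [([433.0, 301.0], 0.67), ([433.0, 299.0], 0.65), ([161.0, 270.0], 0.32)]
scene clamp_peg [([408.0, 326.0], 0.89)]Traceback (most recent call last):
  File "<stdin>", line 9, in <module>
ValueError: it knows: bar, bar_collar, case, clamp_peg, cup_mouth, disc, dish, driver, holder, jar, mouse, rest, rest_seat
```

```bash

python3 - <<'E'
from h import *
for n in ["scene","top"]:
    d=optics.get_image(n)
    for k in ["bar","bar_collar","holder","cup_mouth","clamp_peg","rest","rest_seat"]:
        print(n,k,[(np.round(x["uv"],1).tolist(),round(x["conf"],2)) for x in nets.tip_of(k,d)])
s=readout.read_state();print(s["position"],s["ee_rot"],s["contact_force"],s["gripper_width"],s["clock"])
E
```

```text
scene bar [([485.9, 316.5], 0.93), ([460.7, 354.1], 0.92), ([423.5, 319.5], 0.89), ([431.8, 300.0], 0.75)]
scene bar_collar [([431.2, 302.8], 0.94), ([471.7, 339.8], 0.89), ([493.4, 301.1], 0.59)]
scene holder [([423.1, 323.9], 0.71)]
scene cup_mouth [([432.2, 300.7], 0.95)]
scene clamp_peg [([216.4, 193.4], 0.19)]
scene rest [([270.6, 253.5], 0.72)]
scene rest_seat [([268.7, 225.0], 0.81)]
top bar [([220.7, 248.4], 0.84), ([184.4, 238.3], 0.75), ([173.7, 280.2], 0.7)]
top bar_collar [([213.2, 247.6], 0.9), ([175.7, 235.6], 0.51)]
top holder [([222.8, 249.1], 0.97)]
top cup_mouth [([211.0, 249.1], 0.84)]
top clamp_peg [([219.5, 199.0], 0.87)]
top rest [([374.3, 253.6], 0.77)]
top rest_seat [([382.3, 254.0], 0.69)]
[ 192.94633588 -594.4492706   205.88917224] [-1.56245338e-01  9.87718277e-01  1.71789466e-05  5.77387176e-06] [ 0.47833888 -0.12921352 -0.1486819 ] 85.25499006293406 1.2
```

View pics/scene0.png

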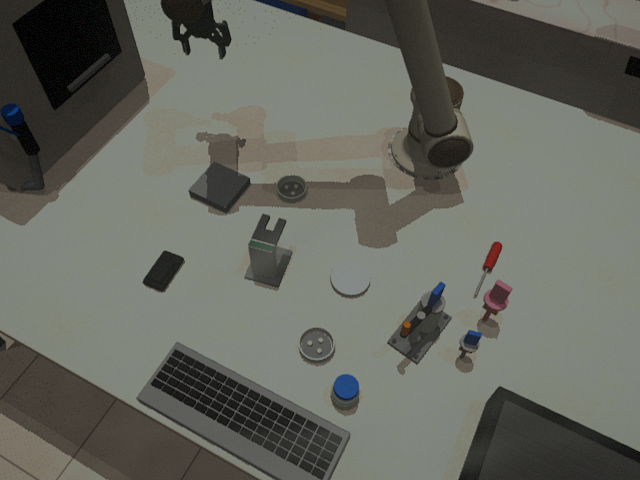

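View pics/top0.png

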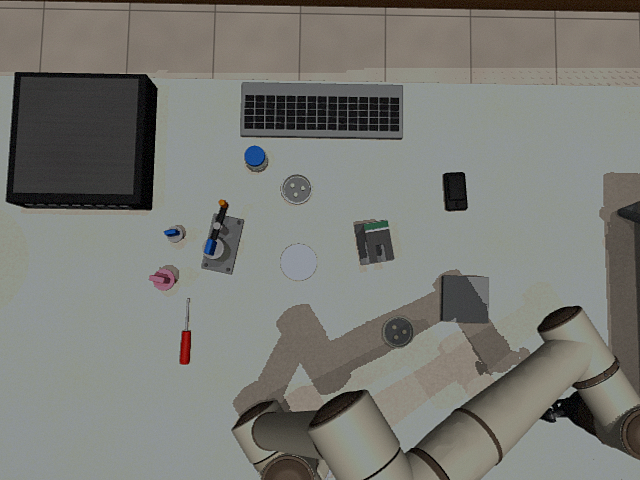

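```bash

python3 - <<'E'
from h import *
a=cv2.imread("pics/scene0.png")[265:375,370:530]; b=cv2.imread("pics/top0.png")[190:290,145:265]
cv2.imwrite("pics/c1.png",cv2.resize(a,(800,550),interpolation=cv2.INTER_CUBIC))
cv2.imwrite("pics/c2.png",cv2.resize(b,(720,600),interpolation=cv2.INTER_CUBIC))
c=cv2.imread("pics/top0.png")[205:280,340:420]
cv2.imwrite("pics/c3.png",cv2.resize(c,(640,600),interpolation=cv2.INTER_CUBIC))
t=optics.get_image("top");s=optics.get_image("scene")
print("mouth",tri([(t,(211,248)),(s,(432.2,301))]),atz(t,(211,249),105),atz(s,(432.2,300.7),105))
print("peg",atz(t,(222.5,203),167),atz(s,(406.5,322),167))
print("seat",atz(t,(382.3,254),130),atz(s,(268.7,225),130),tri([(t,(382.3,254)),(s,(268.7,225))]))
for k in ["disc","dish","jar","driver","case"]:
    for x in nets.tip_of(k,t): print(k,np.round(atz(t,x["uv"],15)),round(x["conf"],2))
E
```

```text
mouth [522.39180838 203.65876579 111.31806414] [519.37819917 208.11539038 105.        ] [519.35972313 200.03415111 105.        ]
peg [625.15306725 172.06047841 167.        ] [626.87378077 173.43195215 167.        ]
seat [ 511.55495413 -215.03016104  130.        ] [ 526.49969986 -211.78414804  130.        ] [ 513.79744338 -218.61646252  109.73961964]
disc [498. -11.  15.] 0.67
dish [694.  -3.  15.] 0.95
dish [ 314. -269.   15.] 0.58
jar [764. 112.  15.] 0.58
driver [311. 281.  15.] 0.71
case [ 404. -441.   15.] 0.92
```

View pics/c1.png

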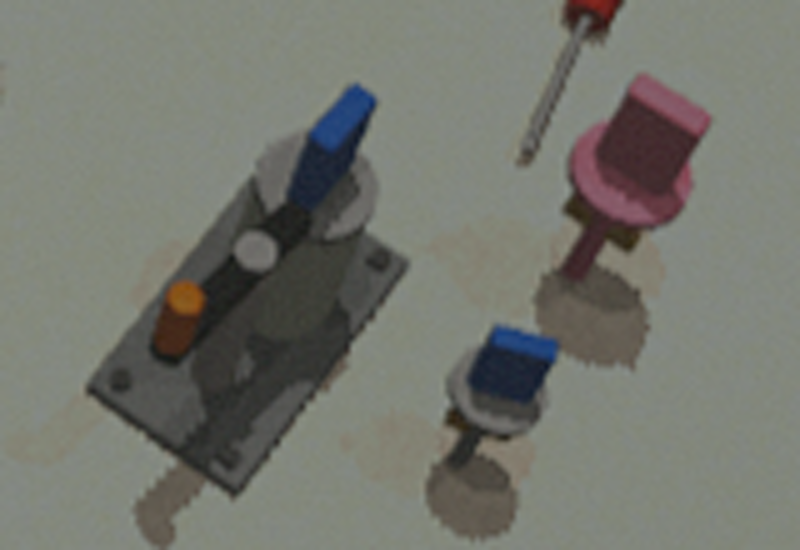

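View pics/c2.png

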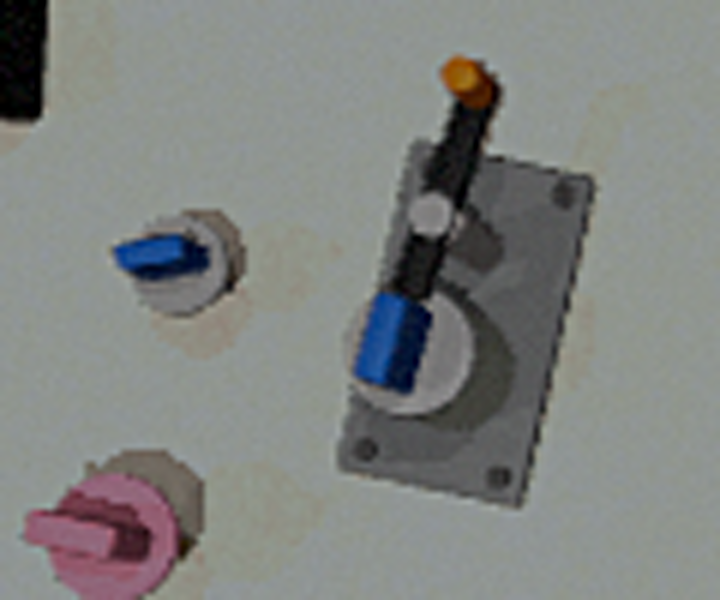

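View pics/c3.png

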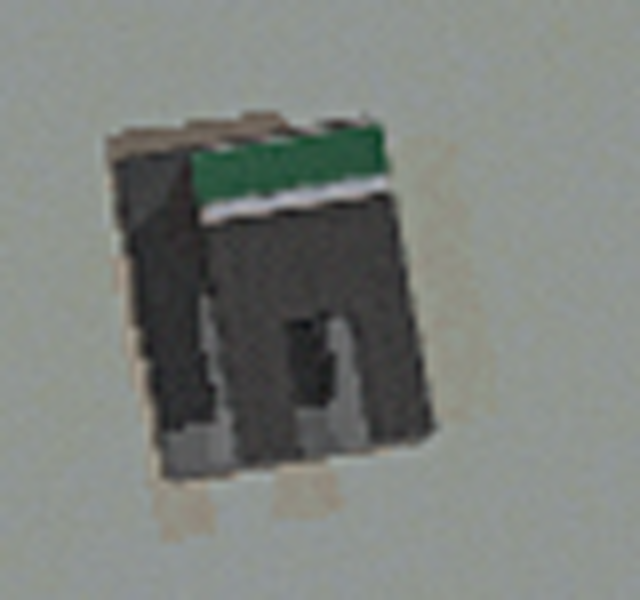

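The bar-like things in the top picture are pink (163,278), a small blue one (175,233), and the larger blue-handled one in the white cup (213,248). The last is meant: it is in the cup, larger and not pink, as the crops confirm. The orange peg is at (222,202). Next I go over the rest for a close look with the wrist camera.

Emit:
{"api": "move_arm", "payload": {"steps": [[1,10,10,40,0,0,0],[1,40,40,60,0,0,0],[1,70,70,80,0,0,0],[1,95,100,95,0,0,0],[1,120,130,100,0,0,0]]}}

```text
clock: 1.97
position: [308.7, -470.6, 306.9]
ee_rot: [-0.156, 0.988, -0.002, 0.001]
contact_force: [0.9, 0.5, 1.2]
gripper_width: 85.4
```

Emit:
{"api": "move_arm", "payload": {"steps": [[1,28,28,0,0,0,0],[1,56,56,0,0,0,0],[1,84,84,0,0,0,0],[1,112,112,0,0,0,0],[1,140,140,0,0,0,0]]}}

```text
clock: 2.38
position: [448.6, -329.2, 304.8]
ee_rot: [-0.156, 0.988, -0.0, 0.0]
contact_force: [0.0, -0.5, -0.0]
gripper_width: 85.4
```

Emit:
{"api": "move_arm", "payload": {"steps": [[1,28,28,0,0,0,0],[1,56,56,0,0,0,0],[1,84,84,0,0,0,0],[1,107,112,0,0,0,0],[1,107,124,0,0,0,0]]}}

```text
clock: 2.8
position: [557.8, -203.6, 302.9]
ee_rot: [-0.158, 0.987, 0.0, -0.0]
contact_force: [0.0, -0.9, -0.5]
gripper_width: 85.5
```

```bash

python3 - <<'E'
from h import *
s=readout.read_state();print(s["position"],s["ee_rot"],s["contact_force"],s["joints"],s["clock"])
d=optics.get_image("wrist"); cv2.imwrite("pics/w1.png",d["frame"])
for k in ["rest","rest_seat"]:
    for x in nets.tip_of(k,d): print(k,x["uv"],x["conf"],atz(d,x["uv"],130 if k!="rest" else 0))
import pickle; pickle.dump(d,open("w1.pkl","wb"))
E
```

```text
[ 557.76203836 -203.61183604  302.94991321] [-1.58106924e-01  9.87421934e-01  3.01541846e-04 -1.81462105e-04] [ 0.01541056 -0.88141244 -0.45495626] [-7.78135914e-02  2.82308080e-01  9.87071148e-02 -5.09741148e-04
 -1.38768955e+00 -1.17534344e+00] 2.8
rest [326.8, 160.3] 0.65 [ 523.30468041 -212.01566927    0.        ]
rest_seat [327.7, 173.3] 0.68 [ 525.96072512 -211.40577751  130.        ]
```

View pics/w1.png

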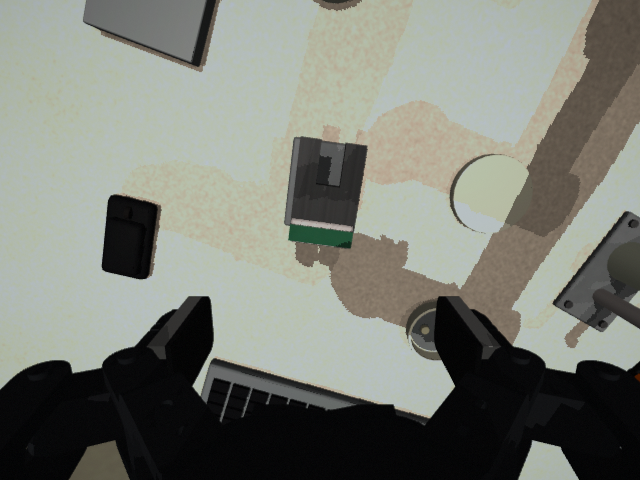

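```bash

python3 - <<'E'
from h import *
a=cv2.imread("pics/w1.png")[125:225,285:375]
cv2.imwrite("pics/c4.png",cv2.resize(a,(540,600),interpolation=cv2.INTER_CUBIC))
E
```

```text
(no output)
```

View pics/c4.png

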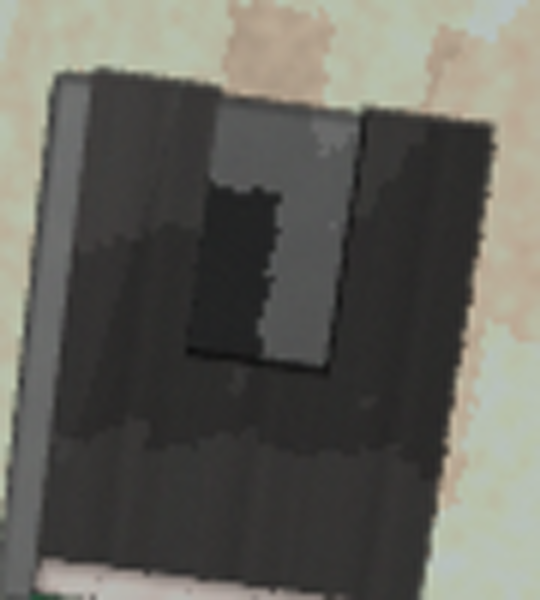

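```bash

python3 - <<'E'
from h import *
import pickle; d=pickle.load(open("w1.pkl","rb"))
c={k:atz(d,(285+x/6,125+y/6),130) for k,(x,y) in dict(ml=(220,88),mr=(362,107),el=(187,352),er=(328,368),ol=(95,70),orr=(495,122)).items()}
for k,v in c.items(): print(k,np.round(v,1))
m=(c["ml"]+c["mr"])/2; e=(c["el"]+c["er"])/2; v=e-m; L=np.linalg.norm(v);print("len",L,"wid",np.linalg.norm(c["ml"]-c["mr"]),np.linalg.norm(c["ol"]-c["orr"]),"yaw",np.arctan2(v[1],v[0]), "seat",e-v/L*12, m+v/L*28)
E
```

```text
ml [ 499.8 -225.7  130. ]
mr [ 495.9 -205.   130. ]
el [ 538.1 -218.4  130. ]
er [ 533.7 -197.4  130. ]
ol [ 503.  -243.8  130. ]
orr [ 491.8 -185.7  130. ]
len 38.7990800250521 wid 21.045221084032157 59.2467198413699 yaw 0.19218405917328543 seat [ 524.11824168 -210.19594387  130.        ] [ 525.29705201 -209.96656431  130.        ]
```

Emit:
{"api": "move_arm", "payload": {"steps": [[0,4,40,5,0,0,0],[-1,8,80,10,0,0,0],[-1,14,120,20,0,0,0],[-1,20,160,30,0,0,0],[-1,25,200,30,0,0,0]]}}

```text
clock: 3.37
position: [579.9, -7.2, 337.4]
ee_rot: [-0.155, 0.988, -0.0, 0.003]
contact_force: [0.8, -0.3, 0.0]
gripper_width: 25.7
```

Emit:
{"api": "move_arm", "payload": {"steps": [[-1,4,40,0,0,0,0],[-1,8,80,0,0,0,0],[-1,14,120,0,0,0,0],[-1,20,150,0,0,0,0],[-1,30,155,0,0,0,0]]}}

```text
clock: 3.78
position: [609.2, 150.9, 334.5]
ee_rot: [-0.158, 0.987, 0.0, 0.0]
contact_force: [0.4, -0.4, -0.4]
gripper_width: -0.1
```

```bash

python3 - <<'E'
from h import *
s=readout.read_state();print(s["position"],s["ee_rot"],s["contact_force"],s["clock"])
d=optics.get_image("wrist"); cv2.imwrite("pics/w2.png",d["frame"])
for k,z in dict(bar_collar=105,cup_mouth=105,clamp_peg=167,holder=0,bar=10).items():
    for x in nets.tip_of(k,d): print(k,x["uv"],round(x["conf"],2),atz(d,x["uv"],z))
import pickle; pickle.dump(d,open("w2.pkl","wb"))
E
```

```text
[609.21453301 150.90597734 334.4826727 ] [-1.57778347e-01  9.87474425e-01  4.47284913e-04  2.31873976e-04] [ 0.40762061 -0.3706406  -0.40416818] 3.7833
bar_collar [532.8, 97.3] 0.95 [448.12517144 316.37336118 105.        ]
bar_collar [464.5, 196.2] 0.93 [560.48714963 292.07165868 105.        ]
bar_collar [395.7, 132.8] 0.79 [522.34293639 198.72795117 105.        ]
clamp_peg [344.3, 237.5] 0.96 [628.33855206 176.08579142 167.        ]
holder [202.7, 208.6] 0.63 [690.90132471   2.72444615   0.        ]
bar [445.2, 186.6] 0.6 [560.22681624 301.91622383  10.        ]
bar [385.5, 132.1] 0.59 [519.95308514 202.9078722   10.        ]
bar [491.7, 107.3] 0.56 [451.14644515 318.05667684  10.        ]
```

View pics/w2.png

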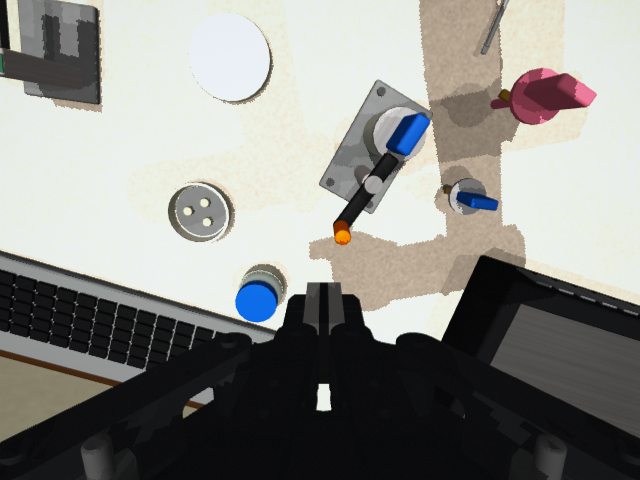

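```bash

python3 - <<'E'
from h import *
a=cv2.imread("pics/w2.png")[70:250,310:450]
cv2.imwrite("pics/c5.png",cv2.resize(a,(560,720),interpolation=cv2.INTER_CUBIC)[:600])
a=cv2.imread("pics/w2.png")[100:170,355:440]
cv2.imwrite("pics/c6.png",cv2.resize(a,(680,560),interpolation=cv2.INTER_CUBIC))
E
```

```text
(no output)
```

View pics/c5.png

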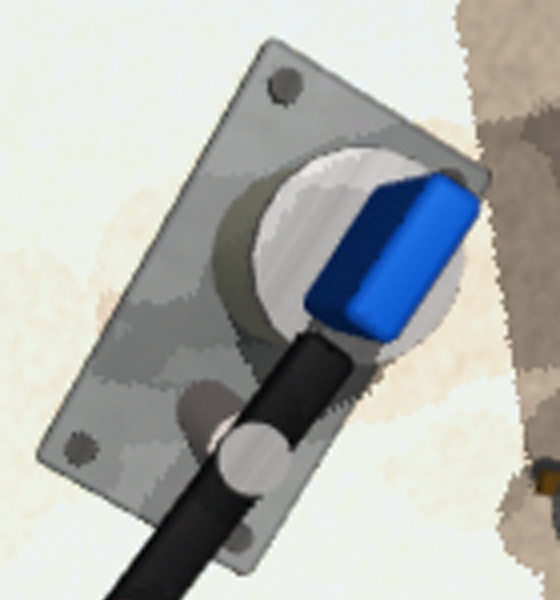

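View pics/c6.png

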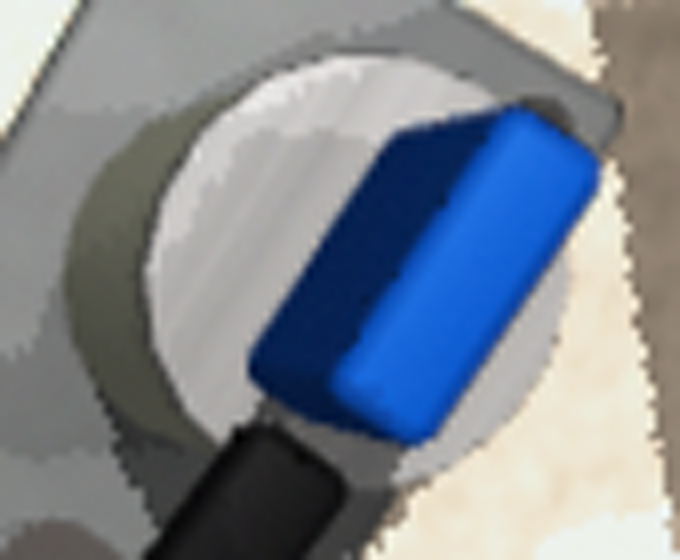

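```bash

python3 - <<'E'
from h import *
import pickle; d=pickle.load(open("w2.pkl","rb"))
q=lambda x,y:(355+x/8,100+y/8)
print("collar",atz(d,q(358,268),113)); print("handle",atz(d,q(463,274),173))
a,b=atz(d,q(335,378),173),atz(d,q(510,110),173); v=a-b; print("hl",np.linalg.norm(v),np.arctan2(v[1],v[0]))
a,b=atz(d,q(420,440),173),atz(d,q(598,165),173); v=a-b; print("hr",np.linalg.norm(v),np.arctan2(v[1],v[0]))
w=lambda x,y:(310+x/4,70+y/4)
B=[atz(d,w(*p),12) for p in [(40,458),(270,40),(488,172),(245,575)]]
for i in range(4):
    v=B[i]-B[(i+1)%4]; print(np.linalg.norm(v),np.arctan2(v[1],v[0]))
print("pivot",atz(d,w(255,460),130))
print("peg",atz(d,(343,238),167))
E
```

```text
collar [522.18709587 201.41436685 113.        ]
handle [522.94296244 200.98266338 173.        ]
hl 31.984898187654633 -0.23841990167812918
hr 32.90366039372019 -0.22590128227509337
145.1358013289306 -0.19009449780360185
79.09756283876042 -1.7585054926228232
146.35433676884955 2.949171808603819
78.76359513372213 1.3676311336022833
pivot [577.21351089 191.55197667 130.        ]
peg [629.17007521 175.09362563 167.        ]
```

Emit:
{"api": "move_arm", "payload": {"steps": [[-1,-5,-10,-20,0,0,-0.12],[-1,-5,-10,-45,0,0,-0.24],[-1,-5,-10,-80,0,0,-0.36],[-1,-5,-10,-110,0,0,-0.48],[-1,-5,-10,-130,0,0,-0.6]]}}

```text
clock: 4.5
position: [602.7, 136.0, 201.8]
ee_rot: [0.147, 0.989, -0.001, -0.002]
contact_force: [-0.3, -0.8, 0.4]
gripper_width: 0.2
```

Emit:
{"api": "move_arm", "payload": {"steps": [[-1,0,0,-25,0,0,0],[-1,0,0,-50,0,0,0],[-1,0,0,-62,0,0,0],[-1,0,0,-62,0,0,0]]}}

```text
clock: 4.83
position: [602.2, 135.9, 139.3]
ee_rot: [0.144, 0.99, -0.002, -0.003]
contact_force: [-0.0, 0.3, -0.8]
gripper_width: 0.1
```

```bash

python3 - <<'E'
from h import *
s=readout.read_state();print(s["position"],s["ee_rot"],s["contact_force"],s["clock"])
d=optics.get_image("wrist"); cv2.imwrite("pics/w3.png",d["frame"])
p=s["position"]; c=np.array([576.5,190.8])
print("polar",np.hypot(*(p[:2]-c)),np.arctan2(*(p[:2]-c)[::-1]))
th0=-1.04
for i in range(1,18):
    th=th0+0.115*i; print(i,np.round([55*np.cos(th)-55*np.cos(th0),55*np.sin(th)-55*np.sin(th0),.115*i],1))
E
```

```text
[602.21053112 135.87417037 139.32919531] [ 0.14375854  0.98960727 -0.00157326 -0.00290756] [-0.0250408   0.25060385 -0.83903228] 4.8333
polar 60.64551237594219 -1.1329965358311842
1 [5.3 3.5 0.1]
2 [10.1  7.6  0.2]
3 [14.4 12.2  0.3]
4 [18.2 17.3  0.5]
5 [21.3 22.8  0.6]
6 [23.8 28.6  0.7]
7 [25.6 34.6  0.8]
8 [26.8 40.8  0.9]
9 [27.2 47.2  1. ]
10 [26.8 53.5  1.2]
11 [25.8 59.7  1.3]
12 [24.  65.8  1.4]
13 [21.6 71.6  1.5]
14 [18.5 77.1  1.6]
15 [14.8 82.2  1.7]
16 [10.5 86.9  1.8]
17 [ 5.7 91.   2. ]
```

View pics/w3.png

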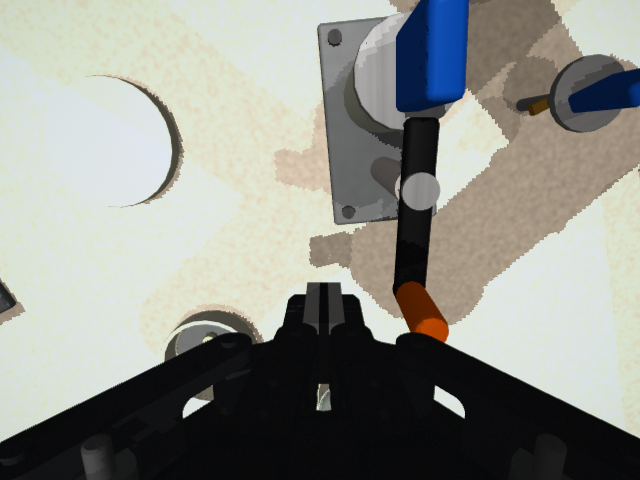

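Emit:
{"api": "move_arm", "payload": {"steps": [[-1,7,9,2,0,0,0.06],[-1,12,14,2,0,0,0.18],[-1,17,18,2,0,0,0.3],[-1,21,24,2,0,0,0.42],[-1,24,29,2,0,0,0.54]]}}

```text
clock: 5.3
position: [630.0, 167.0, 147.0]
ee_rot: [-0.129, 0.992, 0.0, 0.002]
contact_force: [1.1, -0.7, 0.7]
gripper_width: -0.3
```

Emit:
{"api": "move_arm", "payload": {"steps": [[-1,0,7,0,0,0,0.12],[-1,1,14,0,0,0,0.24],[-1,1,20,0,0,0,0.36],[-1,1,27,0,0,0,0.48],[-1,0,34,0,0,0,0.6]]}}

```text
clock: 5.72
position: [629.8, 201.1, 147.0]
ee_rot: [-0.416, 0.909, -0.0, 0.002]
contact_force: [0.6, -0.1, 0.1]
gripper_width: -0.1
```

```bash

python3 - <<'E'
from h import *
s=readout.read_state();print(s["position"],s["ee_rot"],s["contact_force"],s["clock"])
d=optics.get_image("wrist"); cv2.imwrite("pics/w4.png",d["frame"])
E
```

```text
[629.75151988 201.06114844 146.97818817] [-4.16416367e-01  9.09171672e-01 -9.09878975e-05  2.06687770e-03] [ 0.5941166  -0.14268657  0.06980976] 5.7167
```

View pics/w4.png

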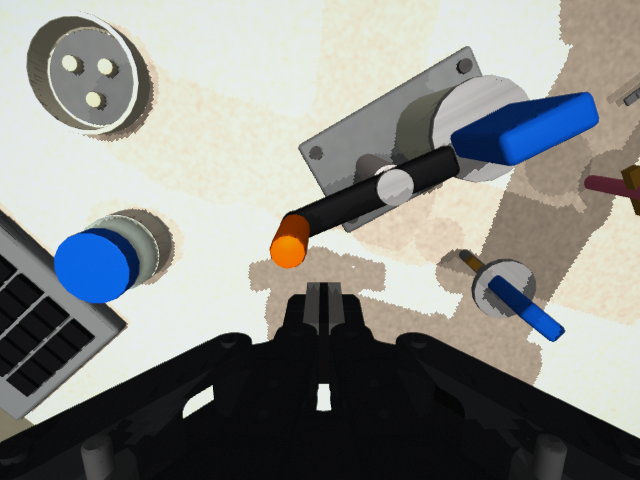

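```bash

python3 - <<'E'
from h import *
s=readout.read_state()
d=optics.get_image("wrist");print("tcp px",proj(d,s["position"]))
import pickle; pickle.dump(d,open("w4.pkl","wb")); w2=pickle.load(open("w2.pkl","rb"))
t=optics.get_image("top"); sc=optics.get_image("scene")
L=[(w2,(343,238)),(d,(288,251)),(t,(222,202)),(sc,(407.2,324.5))]
print(tri(L),tri(L[:2]),tri(L[2:]))
for c,uv in L: print(atz(c,uv,167))
cv2.imwrite("pics/s4.png",cv2.resize(sc["frame"][200:400,330:530],(800,600)[::-1][:1]*2))
for k in ["clamp_peg"]:
  for c in (t,sc,d): print([(x["uv"],x["conf"]) for x in nets.tip_of(k,c)])
E
```

```text
tcp px [326.63157932 280.83133481]
[629.20920595 175.71675063 162.37508699] [631.33613604 176.96342539 156.51859909] [628.33924139 175.52662102 160.35156303]
[629.17007521 175.09362563 167.        ]
[627.86660539 175.52197909 167.        ]
[627.55226086 173.3331466  167.        ]
[631.40547675 176.84638861 167.        ]
[([220.7, 197.8], 0.58)]
[([405.5, 325.5], 0.47)]
[([286.3, 251.2], 0.73), ([478.4, 129.7], 0.26)]
```

View pics/s4.png

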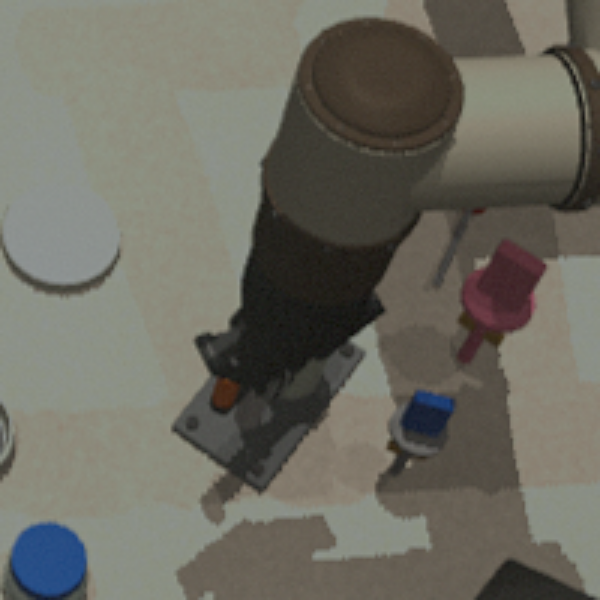

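The clamp stands unchanged: in w4 the peg is at (288,251), so the finger got past it. I'll straddle the peg with part-open fingers instead.

Emit:
{"api": "move_arm", "payload": {"steps": [[-1,0,0,30,0,0,0],[-1,0,0,60,0,0,-0.12],[0,0,-8,70,0,0,-0.24],[0,0,-16,70,0,0,-0.36],[0,-1,-25,70,0,0,-0.48]]}}

```text
clock: 6.48
position: [628.2, 175.9, 216.0]
ee_rot: [-0.182, 0.983, 0.0, 0.001]
contact_force: [0.3, -0.2, 0.1]
gripper_width: 36.0
```

Emit:
{"api": "move_arm", "payload": {"steps": [[0,0,0,0,0,0,-0.12],[0,0,0,0,0,0,-0.24],[0,0,0,0,0,0,-0.36],[0,0,0,0,0,0,-0.48],[0,0,0,0,0,0,-0.6]]}}

```text
clock: 6.9
position: [627.6, 175.6, 214.6]
ee_rot: [0.117, 0.993, 0.0, 0.0]
contact_force: [-0.2, -0.3, -0.3]
gripper_width: 42.5
```

Emit:
{"api": "move_arm", "payload": {"steps": [[0,0,0,0,0,0,-0.06],[0,0,0,0,0,0,-0.06]]}}

```text
clock: 7.07
position: [627.6, 175.7, 214.5]
ee_rot: [0.144, 0.99, -0.0, 0.0]
contact_force: [-0.5, -0.0, 0.1]
gripper_width: 43.1
```

```bash

python3 - <<'E'
from h import *
s=readout.read_state();print(s["position"],s["ee_rot"],s["contact_force"],s["gripper_width"],s["clock"])
d=optics.get_image("wrist"); cv2.imwrite("pics/w5.png",d["frame"]); print(proj(d,s["position"]), proj(d,(628.5,175.5,167)))
E
```

```text
[627.57222014 175.65596159 214.52014479] [ 1.43825488e-01  9.89603065e-01 -1.82708391e-05  4.62371437e-05] [-0.51053425 -0.04536923  0.07483679] 43.052086561219745 7.0667
[324.6916539  278.19600543] [324.66542336 250.08102513]
```

View pics/w5.png

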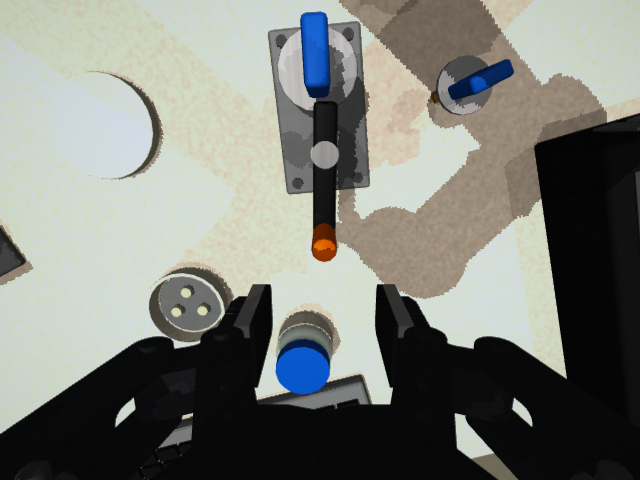

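Emit:
{"api": "move_arm", "payload": {"steps": [[0,0,0,-30,0,0,0],[0,0,0,-55,0,0,0],[0,0,0,-75,0,0,0],[0,0,0,-78,0,0,0]]}}

```text
clock: 7.45
position: [624.9, 174.9, 131.8]
ee_rot: [0.143, 0.99, -0.002, -0.004]
contact_force: [-1.5, -0.7, -0.2]
gripper_width: 42.7
```

```bash

python3 - <<'E'
from h import *
s=readout.read_state();print(s["position"],s["ee_rot"],s["contact_force"],s["gripper_width"],s["clock"])
d=optics.get_image("wrist"); cv2.imwrite("pics/w6.png",d["frame"]); print(proj(d,s["position"]), proj(d,(628.5,175.5,167)))
E
```

```text
[624.87854229 174.88506008 131.83772389] [ 0.14262678  0.98976755 -0.0019922  -0.00371973] [-1.46193881 -0.72539325 -0.22603976] 42.7048815870619 7.45
[324.60585658 278.12729974] [328.53167862 319.25157165]
```

View pics/w6.png

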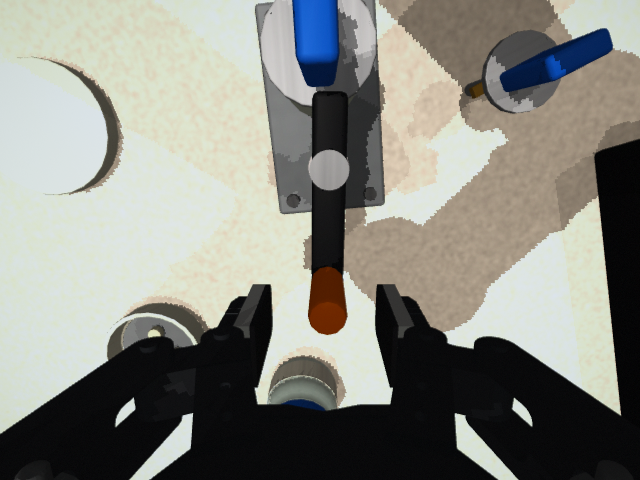

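Emit:
{"api": "move_arm", "payload": {"steps": [[0,2,6,0,0,0,0.12],[0,3,12,0,0,0,0.24],[0,3,19,0,0,0,0.36],[0,2,25,0,0,0,0.48],[0,0,32,0,0,0,0.6]]}}

```text
clock: 7.92
position: [629.2, 207.7, 138.5]
ee_rot: [-0.159, 0.987, -0.0, 0.002]
contact_force: [2.9, -3.1, -1.0]
gripper_width: 42.9
```

```bash

python3 - <<'E'
from h import *
s=readout.read_state();print(s["position"],s["ee_rot"],s["contact_force"],s["gripper_width"],s["clock"])
d=optics.get_image("wrist"); cv2.imwrite("pics/w7.png",d["frame"])
E
```

```text
[629.18231435 207.70868372 138.45914305] [-1.59485488e-01  9.87198622e-01 -3.67140831e-04  1.76765951e-03] [ 2.85818709 -3.06978829 -1.01575335] 42.877314166999234 7.9167
```

View pics/w7.png

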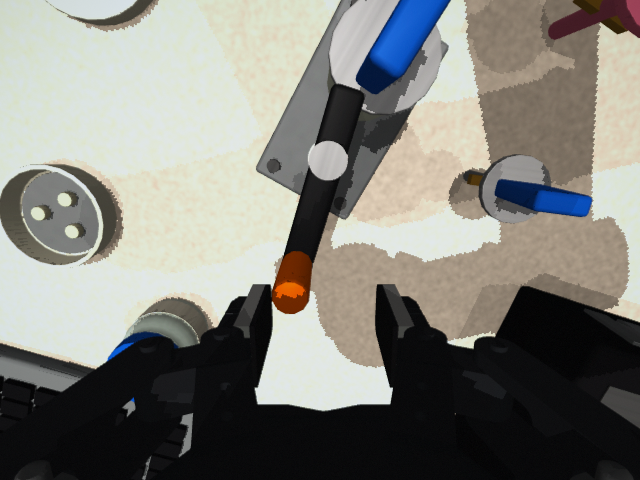

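Emit:
{"api": "move_arm", "payload": {"steps": [[0,-8,3,0,0,0,0.12],[0,-12,8,0,0,0,0.24],[0,-15,13,0,0,0,0.36],[0,-19,17,0,0,0,0.48],[0,-23,21,0,0,0,0.6]]}}

```text
clock: 8.38
position: [606.7, 229.5, 138.7]
ee_rot: [-0.443, 0.897, -0.0, 0.003]
contact_force: [3.1, -1.0, -1.0]
gripper_width: 42.6
```

```bash

python3 - <<'E'
from h import *
s=readout.read_state();print(s["position"],s["ee_rot"],s["contact_force"],s["gripper_width"],s["clock"])
d=optics.get_image("wrist"); cv2.imwrite("pics/w8.png",d["frame"])
E
```

```text
[606.73103742 229.53030242 138.65157087] [-4.42989974e-01  8.96521825e-01 -4.34689134e-04  2.88302668e-03] [ 3.05149322 -0.96258982 -0.9997735 ] 42.581975641861305 8.3833
```

View pics/w8.png

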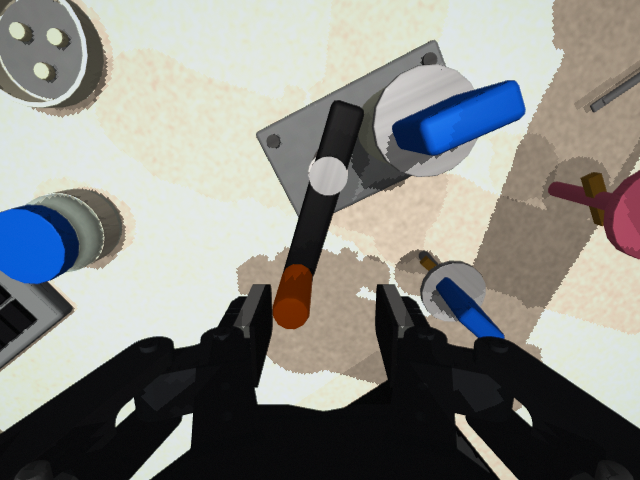

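Emit:
{"api": "move_arm", "payload": {"steps": [[0,-5,3,0,0,0,0.12],[0,-10,6,0,0,0,0.24],[0,-16,8,0,0,0,0.36],[0,-21,9,0,0,0,0.48],[0,-26,10,0,0,0,0.58]]}}

```text
clock: 8.85
position: [580.8, 240.4, 138.6]
ee_rot: [-0.68, 0.733, -0.001, 0.003]
contact_force: [3.1, 1.6, -0.3]
gripper_width: 42.6
```

```bash

python3 - <<'E'
from h import *
s=readout.read_state();print(s["position"],s["ee_rot"],s["contact_force"],s["gripper_width"],s["clock"])
d=optics.get_image("wrist"); cv2.imwrite("pics/w9.png",d["frame"])
E
```

```text
[580.75583235 240.42791606 138.5677046 ] [-0.68006583  0.7331428  -0.00079661  0.00338599] [ 3.13658425  1.59512897 -0.27073594] 42.641440499187745 8.85
```

View pics/w9.png

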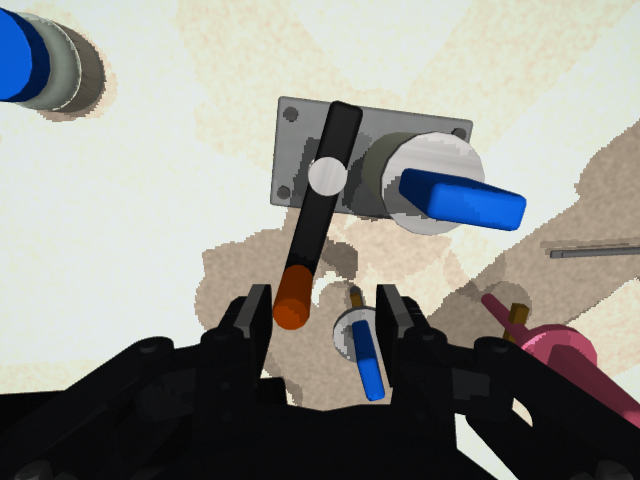

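Emit:
{"api": "move_arm", "payload": {"steps": [[0,4,-2,5,0,0,0],[0,4,-2,45,0,0,0],[0,4,-2,80,0,0,-0.12],[0.1,-10,-10,85,0,0,-0.24],[0.2,-30,-20,85,0,0,-0.36]]}}

```text
clock: 9.32
position: [551.0, 219.7, 225.3]
ee_rot: [-0.532, 0.847, -0.0, 0.003]
contact_force: [-0.5, 0.4, -0.6]
gripper_width: 50.7
```

Emit:
{"api": "move_arm", "payload": {"steps": [[0.2,-15,-10,0,0,0,-0.12],[0.2,-28,-19,0,0,0,-0.24],[0.2,-28,-19,0,0,0,-0.36],[0.2,-28,-19,0,0,0,-0.48],[0.2,-28,-19,0,0,0,-0.6]]}}

```text
clock: 9.73
position: [520.5, 199.4, 222.6]
ee_rot: [-0.258, 0.966, 0.0, 0.0]
contact_force: [-0.5, 0.1, -0.0]
gripper_width: 51.2
```

Emit:
{"api": "move_arm", "payload": {"steps": [[0.2,0,0,0,0,0,-0.12],[0.2,0,0,0,0,0,-0.24],[0.2,0,0,0,0,0,-0.36],[0.2,0,0,0,0,0,-0.48],[0.2,0,0,0,0,0,-0.6]]}}

```text
clock: 10.15
position: [520.7, 199.5, 222.2]
ee_rot: [0.039, 0.999, -0.0, -0.0]
contact_force: [-0.2, -0.9, 0.9]
gripper_width: 51.0
```

```bash

python3 - <<'E'
from h import *
from scipy.spatial.transform import Rotation as Ro
s=readout.read_state();print(s["position"],s["ee_rot"],s["contact_force"],s["gripper_width"],s["clock"])
y=Ro.from_quat(s["ee_rot"]).as_matrix()[:,1];print("jaw",np.arctan2(y[1],y[0]))
d=optics.get_image("wrist"); cv2.imwrite("pics/w10.png",d["frame"])
for z in (173,): print(proj(d,s["position"]),proj(d,(*s["position"][:2],z)))
import pickle; pickle.dump(d,open("w10.pkl","wb"))
E
```

```text
[520.67674417 199.48990608 222.21709002] [ 3.88942867e-02  9.99243296e-01 -1.67521610e-04 -2.05705474e-04] [-0.21015481 -0.9333036   0.86132048] 51.0071908071807 10.15
jaw 1.4929881943861902
[325.22673199 278.40628755] [324.93901114 247.98148594]
```

View pics/w10.png

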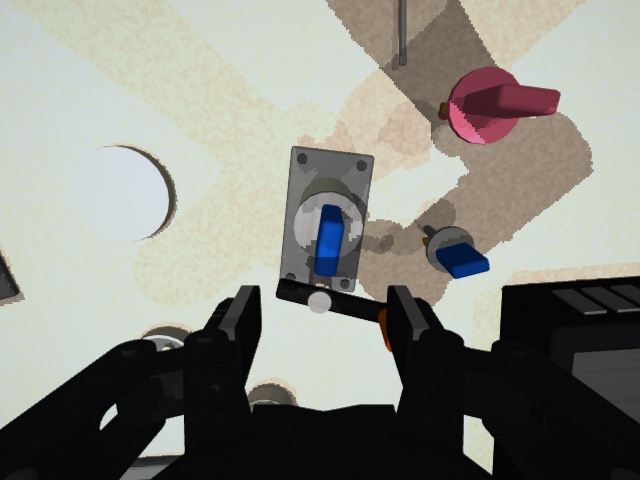

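```bash

python3 - <<'E'
from h import *
a=cv2.imread("pics/w10.png")[180:300,280:380]
cv2.imwrite("pics/c10.png",cv2.resize(a,(600,720),interpolation=cv2.INTER_CUBIC)[:600])
E
```

```text
(no output)
```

View pics/c10.png

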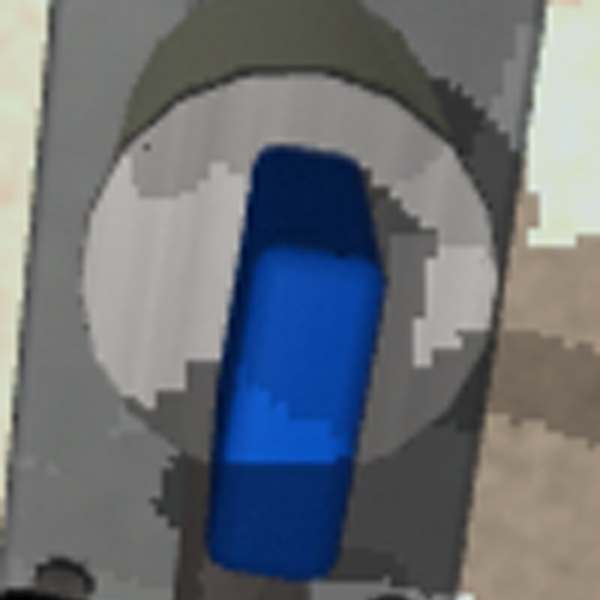

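```bash

python3 - <<'E'
from h import *
import pickle; d=pickle.load(open("w10.pkl","rb"))
q=lambda x,y:(280+x/6,180+y/6)
print("handle",atz(d,q(297,414),173),"collar",atz(d,q(290,268),113))
for p,r in [((210,555),(256,262)),((338,572),(384,275)),((565/2,578),(321,256))]:
    v=atz(d,q(*p),173)-atz(d,q(*r),173);print(np.linalg.norm(v),np.arctan2(v[1],v[0]))
E
```

```text
handle [521.53772487 202.19294399 173.        ] collar [520.90678911 202.22762468 113.        ]
31.297588671517392 -0.23136617804526113
31.763049144576737 -0.2140474756732205
34.27374845282201 -0.18796907068830157
```

Emit:
{"api": "move_arm", "payload": {"steps": [[0.2,1,2,-5,0,0,-0.1],[0.2,1,2,-35,0,0,-0.147],[0.2,1,2,-65,0,0,-0.147],[0.2,1,2,-89,0,0,-0.147],[0.2,1,2,-89,0,0,-0.147]]}}

```text
clock: 10.62
position: [518.4, 199.8, 127.8]
ee_rot: [0.108, 0.994, -0.003, -0.005]
contact_force: [-1.1, -0.2, 0.2]
gripper_width: 51.6
```

Emit:
{"api": "move_arm", "payload": {"steps": [[-1,0,0,0,0,0,0],[-1,0,0,0,0,0,0],[-1,0,0,0,0,0,0],[-1,0,0,0,0,0,0],[-1,0,0,0,0,0,0]]}}

```text
clock: 11.03
position: [523.1, 202.8, 134.8]
ee_rot: [0.106, 0.994, 0.001, 0.002]
contact_force: [0.4, -0.8, 5.8]
gripper_width: 11.9
```

```bash

python3 - <<'E'
from h import *
from scipy.spatial.transform import Rotation as Ro
s=readout.read_state();print(s["position"],s["ee_rot"],s["contact_force"],s["wrist_torque"],s["gripper_width"],s["clock"])
y=Ro.from_quat(s["ee_rot"]).as_matrix()[:,1];print("jaw",np.arctan2(y[1],y[0]))
d=optics.get_image("wrist"); cv2.imwrite("pics/w11.png",d["frame"])
E
```

```text
[523.12018577 202.76073451 134.8312196 ] [0.10617806 0.9943441  0.00125933 0.00210944] [ 0.38401371 -0.75544063  5.8135761 ] [-0.14386942 -0.12363929 -0.00356125] 11.932383660702113 11.0333
jaw 1.358044309080408
```

View pics/w11.png

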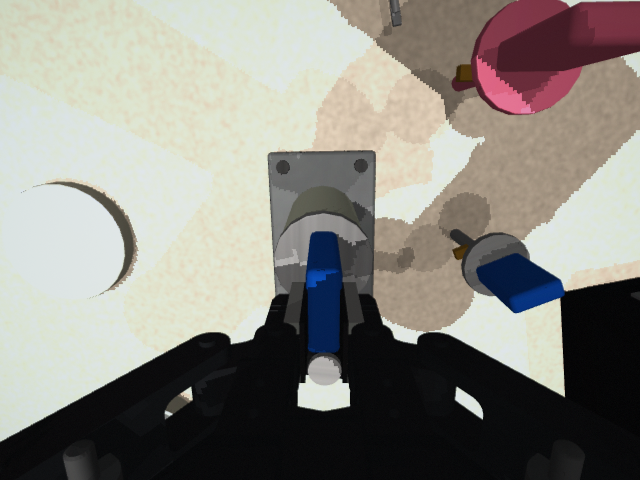

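Emit:
{"api": "move_arm", "payload": {"steps": [[-1,0,0,0,0,0,0.12],[-1,0,0,0,0,0,0.24],[-1,0,0,0,0,0,0.36],[-1,0,0,0,0,0,0.48],[-1,0,0,0,0,0,0.58]]}}

```text
clock: 11.5
position: [522.9, 203.4, 134.8]
ee_rot: [-0.185, 0.983, 0.001, 0.002]
contact_force: [-0.1, 1.0, 7.1]
gripper_width: 12.0
```

Emit:
{"api": "move_arm", "payload": {"steps": [[-1,0,0,1,0,0,0],[-1,0,0,2,0,0,0],[-1,0,0,3,0,0,0],[-1,0,0,3,0,0,0]]}}

```text
clock: 11.83
position: [520.9, 201.7, 134.9]
ee_rot: [-0.182, 0.983, -0.0, -0.001]
contact_force: [0.0, 0.8, 0.5]
gripper_width: 12.5
```

Emit:
{"api": "move_arm", "payload": {"steps": [[-1,0,0,2,0,0,0],[-1,0,0,4,0,0,0],[-1,0,0,6,0,0,0],[-1,0,0,6,0,0,0]]}}

```text
clock: 12.17
position: [521.5, 202.0, 141.6]
ee_rot: [-0.182, 0.983, -0.0, -0.0]
contact_force: [-0.0, 0.6, -0.7]
gripper_width: 12.2
```

Emit:
{"api": "move_arm", "payload": {"steps": [[-1,0,0,1,0,0,0],[-1,0,0,2,0,0,0],[-1,0,0,3,0,0,0],[-1,0,0,3,0,0,0],[-1,0,0,3,0,0,0]]}}

```text
clock: 12.58
position: [521.5, 202.1, 144.4]
ee_rot: [-0.182, 0.983, 0.0, 0.0]
contact_force: [-0.5, -0.4, -2.2]
gripper_width: 12.2
```

```bash

python3 - <<'E'
from h import *
s=readout.read_state();print(s["position"],s["ee_rot"],s["contact_force"],s["wrist_torque"],s["gripper_width"],s["clock"])
d=optics.get_image("wrist"); cv2.imwrite("pics/w12.png",d["frame"])
E
```

```text
[521.53563162 202.12213179 144.41074875] [-1.82345470e-01  9.83234524e-01  2.90795163e-05  2.47628084e-05] [-0.46765658 -0.41784567 -2.18437412] [ 0.03111876 -0.0243131   0.03862222] 12.24838700415995 12.5833
```

View pics/w12.png

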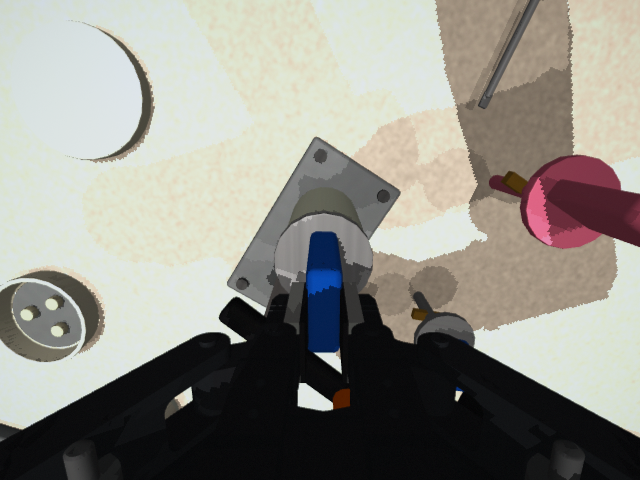

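Lifted 9.6 mm with only about 2 N (the bar's weight): the bayonet let go at about 0.58 rad. I keep drawing up.

Emit:
{"api": "move_arm", "payload": {"steps": [[-1,0,0,3,0,0,0],[-1,0,0,7,0,0,0],[-1,0,0,11,0,0,0],[-1,0,0,15,0,0,0],[-1,0,0,18,0,0,0]]}}

```text
clock: 13.05
position: [521.8, 202.3, 163.2]
ee_rot: [-0.182, 0.983, 0.0, 0.001]
contact_force: [-0.2, 0.0, -2.3]
gripper_width: 12.2
```

Emit:
{"api": "move_arm", "payload": {"steps": [[-1,0,0,10,0,0,0],[-1,0,0,25,0,0,0],[-1,0,0,40,0,0,0],[-1,0,0,55,0,0,0],[-1,0,0,70,0,0,0]]}}

```text
clock: 13.47
position: [521.5, 202.1, 233.9]
ee_rot: [-0.182, 0.983, 0.0, 0.0]
contact_force: [-0.4, -0.7, -1.9]
gripper_width: 12.2
```

Emit:
{"api": "move_arm", "payload": {"steps": [[-1,0,0,10,0,0,0],[-1,0,0,20,0,0,0],[-1,0,0,30,0,0,0],[-1,0,0,34,0,0,0],[-1,0,0,34,0,0,0]]}}

```text
clock: 13.88
position: [521.9, 202.4, 267.5]
ee_rot: [-0.182, 0.983, 0.0, 0.001]
contact_force: [0.3, 0.6, -1.8]
gripper_width: 12.4
```

```bash

python3 - <<'E'
from h import *
s=readout.read_state();print(s["position"],s["ee_rot"],s["contact_force"],s["wrist_torque"],s["gripper_width"],s["clock"])
for n in ["scene","wrist"]:
    d=optics.get_image(n); cv2.imwrite(f"pics/{n}13.png",d["frame"])
E
```

```text
[521.94605695 202.37239534 267.4722216 ] [-1.82419589e-01  9.83220293e-01  3.56529564e-04  9.06715028e-04] [ 0.26150995  0.63098398 -1.83645907] [-0.01934984  0.02158993  0.02160538] 12.381191545764489 13.8833
```

View pics/scene13.png

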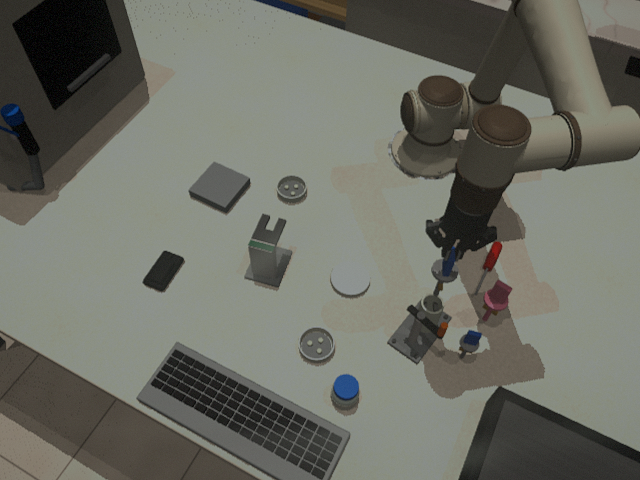

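View pics/wrist13.png

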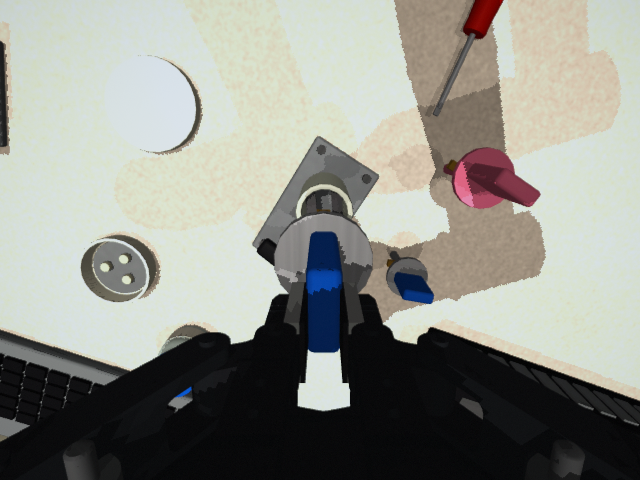

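Emit:
{"api": "move_arm", "payload": {"steps": [[-1,-3,-18,0,0,0,0],[-1,-7,-43,0,0,0,0],[-1,-12,-70,0,0,0,0],[-1,-17,-98,0,0,0,0],[-1,-22,-126,0,0,0,0]]}}

```text
clock: 14.4
position: [498.4, 74.5, 265.4]
ee_rot: [-0.183, 0.983, -0.0, -0.001]
contact_force: [1.4, 0.2, -2.5]
gripper_width: 12.2
```

Emit:
{"api": "move_arm", "payload": {"steps": [[-1,-5,-28,0,0,0,0],[-1,-10,-56,0,0,0,0],[-1,-15,-84,0,0,0,0],[-1,-20,-112,0,0,0,0],[-1,-25,-140,0,0,0,0]]}}

```text
clock: 14.82
position: [473.2, -65.6, 265.6]
ee_rot: [-0.182, 0.983, 0.0, -0.001]
contact_force: [-0.9, -0.7, -1.3]
gripper_width: 12.2
```

Emit:
{"api": "move_arm", "payload": {"steps": [[-1,-5,-28,0,0,0,0],[-1,-10,-56,0,0,0,0],[-1,-15,-84,0,0,0,0],[-1,-20,-112,0,0,0,0],[-1,-25,-140,0,0,0,0]]}}

```text
clock: 15.23
position: [448.1, -205.4, 265.6]
ee_rot: [-0.182, 0.983, 0.0, -0.001]
contact_force: [1.6, 0.3, -2.1]
gripper_width: 12.3
```

Emit:
{"api": "move_arm", "payload": {"steps": [[-1,0,-10,-5,0,0,0],[-1,0,-19,-25,0,0,0],[-1,0,-19,-50,0,0,0],[-1,0,-19,-70,0,0,0],[-1,0,-19,-85,0,0,0]]}}

```text
clock: 15.65
position: [447.6, -222.7, 178.5]
ee_rot: [-0.182, 0.983, 0.001, -0.002]
contact_force: [0.4, -0.2, -1.3]
gripper_width: 12.3
```

Emit:
{"api": "move_arm", "payload": {"steps": [[-1,0,0,-7,0,0,0],[-1,0,0,-10,0,0,0],[-1,0,0,-10,0,0,0]]}}

```text
clock: 15.9
position: [449.3, -222.8, 170.9]
ee_rot: [-0.182, 0.983, 0.0, -0.001]
contact_force: [-0.1, 0.3, -1.0]
gripper_width: 12.3
```

```bash

python3 - <<'E'
from h import *
s=readout.read_state();print(s["position"],s["ee_rot"],s["contact_force"],s["wrist_torque"],s["gripper_width"],s["clock"])
for n in ["scene","wrist","top"]:
    d=optics.get_image(n); cv2.imwrite(f"pics/{n}14.png",d["frame"])
    print(n,[(np.round(x["uv"],1).tolist(),round(x["conf"],2),np.round(atz(d,x["uv"],s["position"][2]-30)).tolist()) for x in nets.tip_of("bar_collar",d)])
    print([(np.round(x["uv"],1).tolist(),round(x["conf"],2),np.round(atz(d,x["uv"],130)).tolist()) for x in nets.tip_of("rest_seat",d)])
    if n=="scene": cv2.imwrite("pics/s14c.png",cv2.resize(d["frame"][150:300,200:400],(800,600),interpolation=cv2.INTER_CUBIC))
E
```

```text
[ 449.29618459 -222.80409501  170.89198899] [-1.82463388e-01  9.83212455e-01  1.53627758e-04 -5.96438099e-04] [-0.05534292  0.34727151 -0.9780948 ] [0.03832575 0.01231199 0.01105503] 12.324766782528389 15.9
scene [([470.5, 340.5], 0.83, [590.0, 304.0, 141.0]), ([492.6, 301.4], 0.69, [481.0, 316.0, 141.0]), ([282.5, 197.7], 0.66, [447.0, -219.0, 141.0])]
[([269.9, 226.4], 0.89, [529.0, -207.0, 130.0]), ([269.3, 254.0], 0.68, [596.0, -170.0, 130.0])]
wrist [([321.1, 251.7], 0.88, [448.0, -227.0, 141.0])]
[([302.9, 358.2], 0.92, [522.0, -211.0, 130.0]), ([322.4, 218.5], 0.16, [432.0, -232.0, 130.0])]
top [([175.7, 237.9], 0.82, [542.0, 287.0, 141.0]), ([259.6, 161.4], 0.7, [734.0, 89.0, 141.0])]
[([380.6, 252.2], 0.7, [516.0, -211.0, 130.0]), ([298.4, 187.8], 0.24, [672.0, -7.0, 130.0])]
```

View pics/s14c.png

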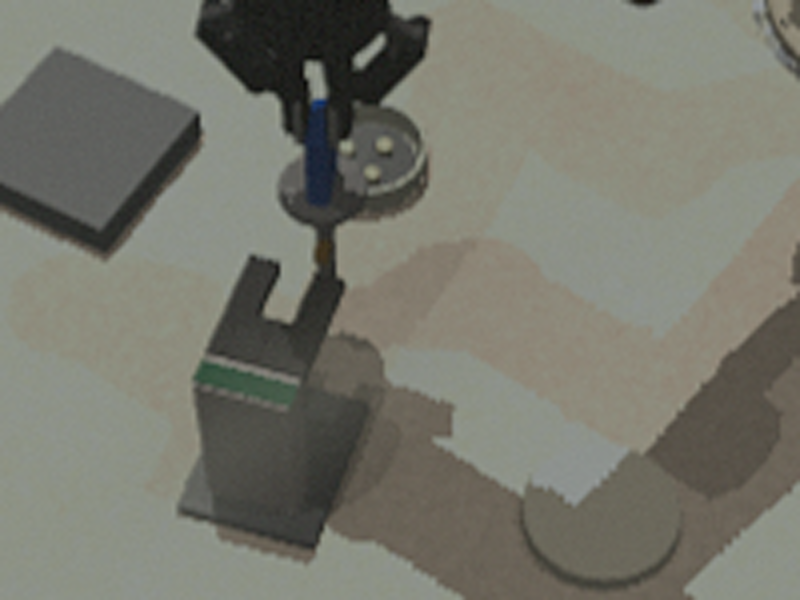

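View pics/wrist14.png

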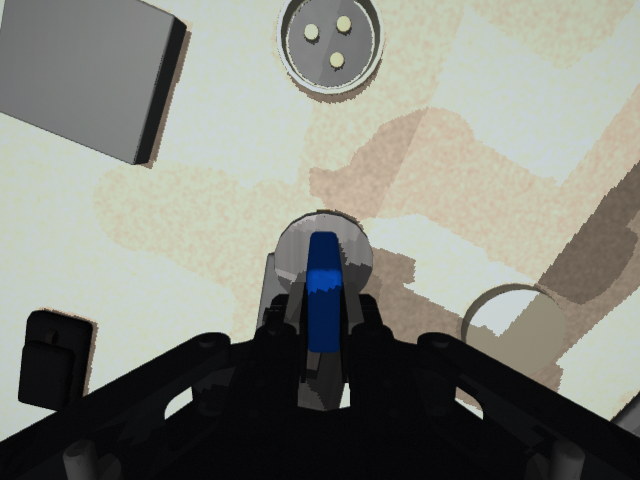

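Emit:
{"api": "move_arm", "payload": {"steps": [[-1,8,0,-1,0,0,0],[-1,16,1,-2,0,0,0],[-1,24,3,-2,0,0,0],[-1,32,4,-2,0,0,0],[-1,40,6,-2,0,0,0]]}}

```text
clock: 16.77
position: [490.7, -216.7, 169.1]
ee_rot: [-0.182, 0.983, -0.0, -0.0]
contact_force: [0.8, -0.2, -2.0]
gripper_width: 12.2
```

```bash

python3 - <<'E'
from h import *
s=readout.read_state();print(s["position"],s["ee_rot"],s["contact_force"],s["wrist_torque"],s["gripper_width"],s["clock"])
d=optics.get_image("scene"); cv2.imwrite("pics/s15c.png",cv2.resize(d["frame"][170:290,220:340],(600,600),interpolation=cv2.INTER_CUBIC))
E
```

```text
[ 490.69416852 -216.7478748   169.13901403] [-1.82440963e-01  9.83216804e-01 -2.28961878e-05 -9.89371603e-05] [ 0.78989863 -0.20905775 -2.00442315] [ 0.06609764 -0.01231079  0.02350498] 12.19578108781672 16.7667
```

View pics/s15c.png

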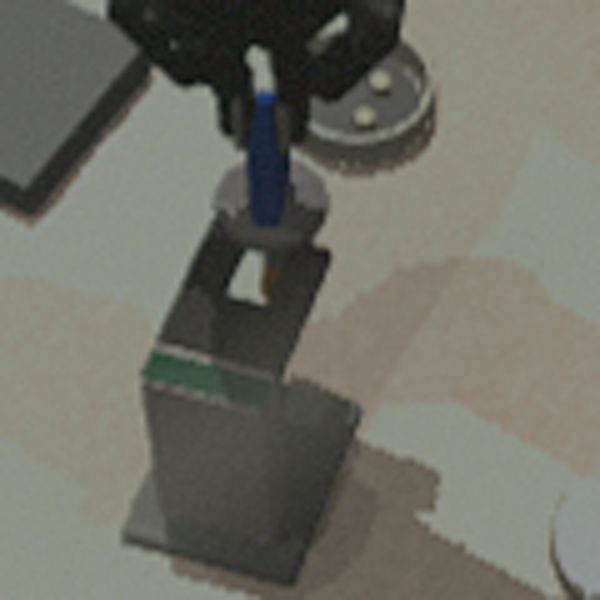

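Emit:
{"api": "move_arm", "payload": {"steps": [[-1,8,1.5,0,0,0,0],[-1,16,3,0,0,0,0],[-1,24,4.5,0,0,0,0],[-1,30,6,0,0,0,0],[-1,34,6.5,0,0,0,0]]}}

```text
clock: 17.23
position: [524.5, -210.1, 169.3]
ee_rot: [-0.183, 0.983, -0.0, 0.0]
contact_force: [0.7, -0.2, -2.0]
gripper_width: 12.2
```

Emit:
{"api": "move_arm", "payload": {"steps": [[-1,0,0,-1.5,0,0,0],[-1,0,0,-3,0,0,0],[-1,0,0,-4.5,0,0,0],[-1,0,0,-6,0,0,0],[-1,0,0,-6,0,0,0]]}}

```text
clock: 17.65
position: [522.9, -210.4, 163.0]
ee_rot: [-0.182, 0.983, 0.0, -0.0]
contact_force: [-1.3, -0.7, -2.9]
gripper_width: 12.3
```

```bash

python3 - <<'E'
from h import *
s=readout.read_state();print(s["position"],s["ee_rot"],s["contact_force"],s["wrist_torque"],s["gripper_width"],s["clock"])
d=optics.get_image("scene"); cv2.imwrite("pics/s16c.png",cv2.resize(d["frame"][170:290,220:340],(600,600),interpolation=cv2.INTER_CUBIC))
E
```

```text
[ 522.93738094 -210.40389832  162.96375481] [-1.82215674e-01  9.83258478e-01  1.91525028e-04 -4.20051467e-04] [-1.32449095 -0.7125409  -2.87507235] [-0.04172825 -0.00302843 -0.01034341] 12.307892563211684 17.65
```

View pics/s16c.png

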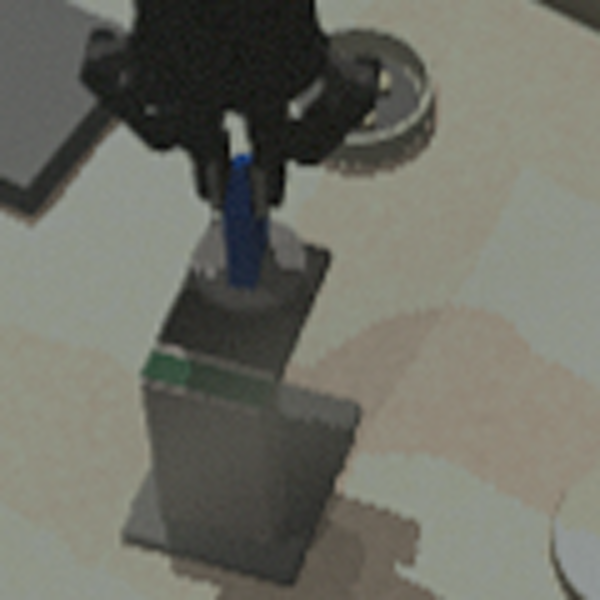

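Still hanging freely (−2.9 N). I go down until it is carried.

Emit:
{"api": "move_arm", "payload": {"steps": [[-1,1,0,-1,0,0,0],[-1,1,0,-2,0,0,0],[-1,1,0,-3,0,0,0],[-1,1,0,-3.5,0,0,0],[-1,1,0,-3.5,0,0,0]]}}

```text
clock: 18.12
position: [524.5, -210.4, 160.0]
ee_rot: [-0.182, 0.983, -0.0, -0.0]
contact_force: [0.3, -0.3, -1.5]
gripper_width: 12.2
```

Emit:
{"api": "move_arm", "payload": {"steps": [[-1,0,0,-1,0,0,0],[-1,0,0,-2,0,0,0],[-1,0,0,-2,0,0,0]]}}

```text
clock: 18.37
position: [524.6, -210.7, 159.9]
ee_rot: [-0.183, 0.983, -0.001, 0.0]
contact_force: [-3.3, 1.9, 7.3]
gripper_width: 12.2
```

Emit:
{"api": "move_arm", "payload": {"steps": [[-1,0,0,1,0,0,0],[-0.4,0,0,1,0,0,0],[-0.2,0,0,1,0,0,0],[0,0,0,1,0,0,0],[0,0,0,1,0,0,0]]}}

```text
clock: 18.78
position: [524.7, -210.4, 158.7]
ee_rot: [-0.182, 0.983, -0.0, 0.0]
contact_force: [0.2, -0.3, -0.5]
gripper_width: 42.5
```

```bash

python3 - <<'E'
from h import *
s=readout.read_state();print(s["position"],s["contact_force"],s["gripper_width"],s["clock"])
d=optics.get_image("wrist"); cv2.imwrite("pics/w17.png",d["frame"])
E
```

```text
[ 524.67956654 -210.40685484  158.69778428] [ 0.17705946 -0.31626794 -0.50603262] 42.54101586241575 18.7833
```

View pics/w17.png

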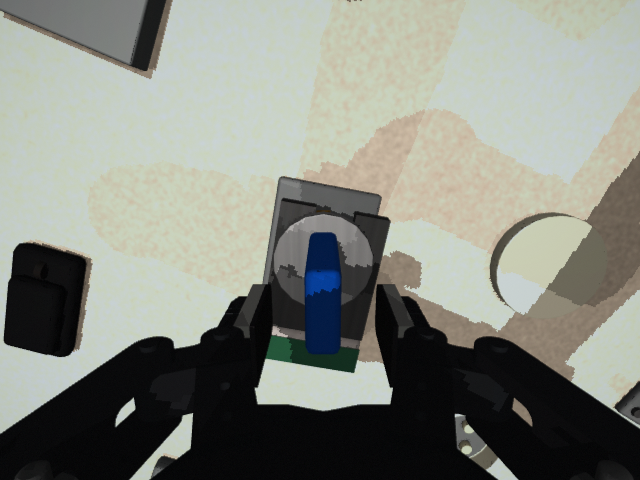

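Emit:
{"api": "move_arm", "payload": {"steps": [[0,0,0,10,0,0,0],[0,0,0,35,0,0,0],[0,0,0,65,0,0,0],[0,0,0,95,0,0,0],[0,0,0,120,0,0,0]]}}

```text
clock: 19.25
position: [524.9, -210.7, 282.1]
ee_rot: [-0.182, 0.983, -0.001, 0.001]
contact_force: [1.1, -0.3, -0.0]
gripper_width: 42.6
```

Emit:
{"api": "move_arm", "payload": {"steps": [[0,10,0,20,0,0,0],[0,30,0,20,0,0,0],[0,40,0,20,0,0,0],[0,40,0,20,0,0,0],[0,40,0,20,0,0,0]]}}

```text
clock: 19.67
position: [564.0, -210.1, 297.4]
ee_rot: [-0.182, 0.983, 0.001, -0.002]
contact_force: [-0.0, -0.4, 0.2]
gripper_width: 42.6
```

```bash

python3 - <<'E'
from h import *
s=readout.read_state();print(s["position"],s["contact_force"],s["gripper_width"],s["clock"])
d=optics.get_image("wrist"); cv2.imwrite("pics/w18.png",d["frame"])
import pickle; pickle.dump(d,open("w18.pkl","wb"))
cv2.imwrite("pics/w18c.png",cv2.resize(d["frame"][120:240,270:390],(600,600),interpolation=cv2.INTER_CUBIC))
print([(x["uv"],x["conf"],atz(d,x["uv"],130)) for x in nets.tip_of("bar_collar",d)])
d=optics.get_image("scene"); cv2.imwrite("pics/s18c.png",cv2.resize(d["frame"][150:300,180:380],(800,600),interpolation=cv2.INTER_CUBIC)); cv2.imwrite("pics/s18.png",d["frame"])
print([(x["uv"],x["conf"],atz(d,x["uv"],130)) for x in nets.tip_of("bar_collar",d)])
E
```

```text
[ 563.9852522  -210.12472167  297.37538298] [-0.03782619 -0.43171804  0.18380764] 42.63858208581074 19.6667
[([336.7, 168.4], 0.82, array([ 524.74970233, -213.90157505,  130.        ]))]
[([474.5, 341.7], 0.68, array([582.97659363, 313.0393802 , 130.        ])), ([493.9, 299.6], 0.58, array([468.56186518, 318.29130651, 130.        ])), ([270.1, 224.8], 0.56, array([ 524.44791299, -209.18414587,  130.        ])), ([423.6, 323.3], 0.16, array([593.29720184, 204.28022352, 130.        ]))]
```

View pics/w18c.png

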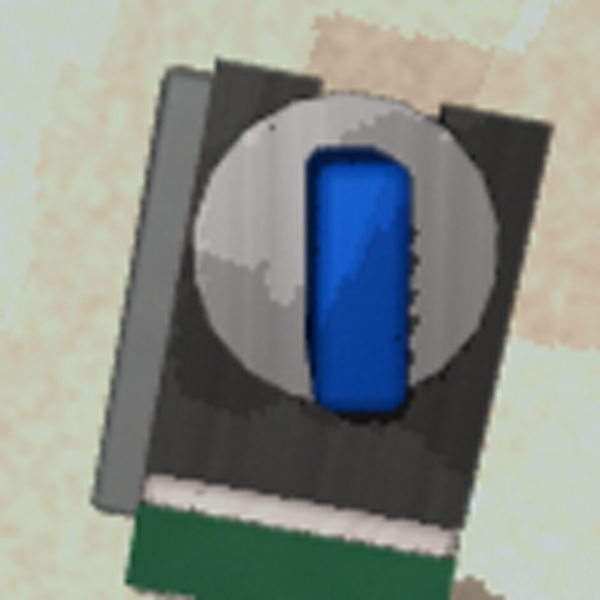

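View pics/s18c.png

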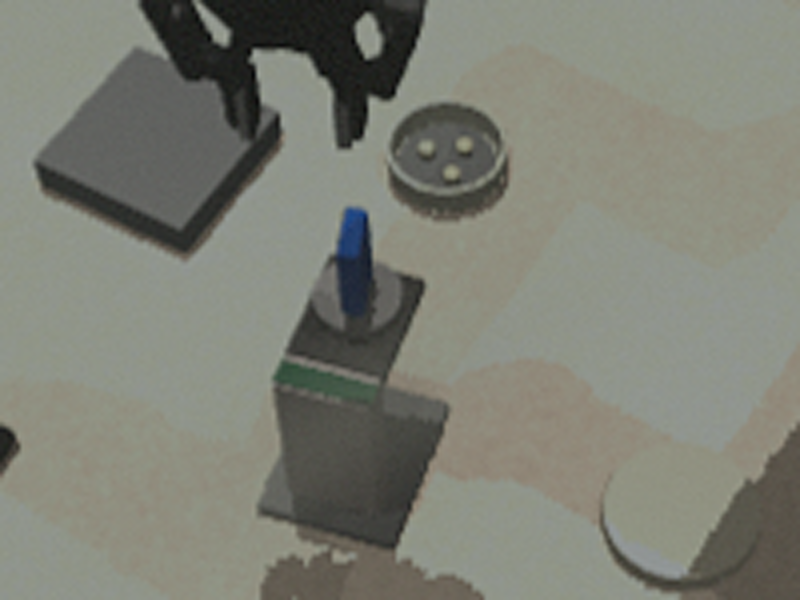

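```bash

python3 - <<'E'
from h import *
import pickle; d=pickle.load(open("w18.pkl","rb")); print(atz(d,(339.2,169.6),138))
print(workorder.job_done())
E
```

```text
[ 524.38977875 -212.02437593  138.        ]
the job is handed in; nothing more can be done
None
```

The bar is hanging in the fork rest and I handed the job in at about 20 s of the 72 s allowed; `job_done` gave no verdict.

- **Clamp:** My first push with shut fingers went past the orange peg without moving the clamp. I never worked out why. I then put half-open fingers either side of the peg and swung the clamp to roughly 1.35 rad, judged from the picture, with forces of about 4 N.
- **Unlocking:** I turned the bar about 0.58 rad anticlockwise. It came free on the first tug, with about 2 N on the wrist (the bar's own weight), and I drew it straight up.
- **Placing:** I slid the stem into the slot from the open side and lowered the bar until the fork carried it. The tool was then at 159.9 mm, the height I had worked out for a seated collar. I let go and backed off.

**Last checks:**
- The pictures show the collar flat on both prongs and the handle upright.
- The collar's centre measured about (524.4, −212.0) mm against the seat at (524.7, −210.0), so it is about 2 mm off. The networks' estimates of the collar put it 1 to 4 mm off.
- The gripper was clear and the wrist force was about zero.
- I did not measure the bystanders again at the end. Those in the last pictures showed no sign of having moved.

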